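# Make up the sampling kit and the calibration kit

## Task

Make up two kits from the stock in the middle of the bench: in the three-bay tray stand the tall round bottle, the wide jar and the slim vial, and in the two-bay tray stand the square bottle and the brass check weight, one thing to a bay, in whichever bay of its tray you like. Everything must end up upright on the floor of its bay, and be set down, not dropped or thrown. Leave the glass beaker and the wooden block where they are.

Things in the scene. Friction and masses are not known exactly. Their poses are not given: they have to be found in the camera images.
- tray3: Low white tray with grey floor, fixed to the bench, 250 x 86 mm outside, three open bays in a row along its x. Walls and dividers 4 mm thick, tops 16 mm above the bench; floor 4 mm above it. Bays 78 x 78 mm inside, centres at its x = -82, 0 and +82 mm, y = 0. Origin: centre of its underside. Row runs away from the robot within 0.25 rad, left or right of the stock, the other tray on the other side.
- tray2: Low white tray with grey floor, fixed to the bench, 168 x 86 mm outside, two open bays in a row along its x. Walls and dividers 4 mm thick, tops 16 mm above the bench; floor 4 mm above it. Bays 78 x 78 mm inside, centres at its x = -41 and +41 mm, y = 0. Origin: centre of its underside. Row runs away from the robot within 0.25 rad, left or right of the stock, the other tray on the other side.
- round_bottle: Tall round white plastic bottle with a narrow blue screw cap, the tallest of the stock: body 44 mm diameter up to 80 mm, shoulder 34 mm diameter to 90 mm, cap 28 mm diameter (30 mm over its ribs) to 110 mm; about 0.12 kg. Origin at the centre of its underside, z up. Loose; starts upright on the bench (z = 0) among the stock. 
- wide_jar: Low wide round white jar with a full-width blue lid: body 58 mm diameter up to 34 mm, lid 60 mm diameter from 34 to 52 mm height; about 0.10 kg. Origin at the centre of its underside, z up. Loose; starts upright on the bench (z = 0) among the stock. 
- vial: Slim round white vial, the thinnest of the stock: body 28 mm diameter up to 52 mm, blue cap 29 mm diameter to 68 mm height; about 0.04 kg. Origin at the centre of its underside, z up. Loose; starts upright on the bench (z = 0) among the stock. 
- square_bottle: White plastic bottle of square section with a narrow round blue screw cap: body 46 x 46 mm up to 60 mm (its faces square to its own x and y), cap 28 mm diameter (30 mm over its ribs) to 80 mm height; about 0.12 kg. Any yaw. Origin at the centre of its underside, z up. Loose; starts upright on the bench (z = 0) among the stock. 
- weight: Polished brass check weight, a round body 38 mm diameter up to 44 mm height with a small knob on top (neck 14 mm diameter, knob 24 mm diameter from 52 to 62 mm height); about 0.35 kg. Origin at the centre of its underside, z up. Loose; starts upright on the bench (z = 0) among the stock. 
- beaker: Bystander: empty open glass beaker, 70 mm diameter, 85 mm high, loose, beyond the stock as seen from the robot. Origin at the centre of its underside. Not part of any kit.
- wood_block: Bystander: plain light wooden block 40 x 80 x 30 mm (x, y, z), loose, beyond the stock and to its right as seen from the robot. Origin at the centre of its underside. Not part of any kit.
There are look-alikes about, which are no part of the job. What is shaped like the tray2 but blue or green is not meant.

How it is judged:
By the outcome, as a careful person would: the job done as asked, in the order asked, and still so for the second after the job is handed in, with the robot touching nothing.
It also fails if it takes over 128 s, if anything falls off the work surface, if the arm or the gripper's body presses on something with over 40 N, if the wrist force passes 120 N, or if a joint passes its speed limit or range.

## Robot

A 6-joint arm with a two-finger parallel gripper is mounted at the origin on the work surface. World frame = base frame: x ahead of the robot, y to its left, z up, the work surface at z = 0. Lengths are in mm, angles in rad, forces in N, time in s.
With the tool pointing down it reaches from about 350 to 875 mm from the base axis. Payload 4.2 kg.
Tool frame: the origin (TCP) lies between the finger pads; the fingertips stand 25 mm ahead of it and the grasp point (between the pads) lies 6 mm ahead of it; z points along the fingers, y is the line along which they close (so a half turn about z gives the same grasp; the last joint's range is limited). The gripper opens to 85 mm and grips with 20 to 120 N. Pads are 22 mm wide; open, the fingers measure 114 mm over their backs; the gripper's body (76 mm by 85 mm) begins 54 mm behind the grasp point. The pads swing forward as they close: fully open they stand 13 mm farther back than shut.
Start: joints at [1.425, 0.385, 0.008, 0, -1.194, -0.259], TCP at [246.113, 574.48, 256.312] pointing down, gripper open.
Joint ranges: [-3.14, 3.14], [-1.21, 2.06], [-1.07, 1.41], [-3.16, 2.05], [-2.99, -0.16], [-3.1, 3.1]. Speed limits (rad/s): [2.79, 2.79, 3.14, 3.14, 3.14, 3.14].

## Interface

Orientations are given as a unit quaternion [x, y, z, w].
In Python, from bench import read_state, get_image, job_done gives the robot as it stands.
- The arm moves only by the tool play_rows, never from a script. Its argument "series" is a list of rows, each a list of 6 numbers: the shift along the world's x, y, z in mm, then the turn, a rotation vector about the world's x, y, z in units of 6 degrees (1.0 is 6 degrees). A call has 1 to 20 rows; each row shifts and turns the commanded pose from where the row before left it; what a row does not reach is not made up. A row lasts 1/12 s, in which the tool goes at most 41.7 mm and 7.16 degrees, less where a joint would pass 70% of its speed; a pose out of reach is approached as far as the arm can. A call is refused whole if a number of a shift passes 41.7 or a number of a turn 1, either way. A call with a gripper value outside its range is refused whole. "gripper" is the opening, from 0 (shut) to 1 (fully open), set as the call begins (left out, the last holds). The fingers move at their own pace and stop on an object; the grip force is fixed at half the most. Time passes only in rows, so rows that do not move let the fingers close. It gives the time, the measured TCP pose, the force, the opening and the grip force at its end, in the units of the state.
- read_state(): the state, without advancing time (a new reading comes with each control period).
- get_image(name): name is "scene" or "side" or "wrist"; returns a dict with "image" (480x640x3 uint8, red, green, blue), "fx", "fy", "cx", "cy" (pixels), "dist_coeffs" ([k1, k2, p1, p2, k3] as OpenCV has them; the pictures are not rectified), "eye" and "rotation" of the camera in the world. Camera axes: x right, y down, z forward; pixel columns grow to the right and rows downward; lengths in mm; the calibration is good to about 2 mm. A picture is of the moment at which its call begins. There is no depth.
- job_done(): hands the job in; it is judged then, once.
The state is a dict: "clock": time; "joints": joint angles; "joint_vel": joint speeds; "joint_efforts": joint torques, N m; "position": TCP position; "ee_rot": TCP orientation; "contact_force": force on the tool from outside, world axes, zero at the start; "wrist_torque": the same for the moment, N m; "gripper_width": finger opening in mm; "grasp_force": force on a finger pad.
Only numpy, scipy, OpenCV 4.12 (cv2) and the standard library are available. Lean on these libraries where they do the work, as an engineer would, in place of code of your own. Each camera call takes 0.05 s, during which the arm holds its last target. There are 200 camera calls.

## Working session

There is one attempt and no reset: what is moved stays moved. The work goes in short steps, Python scripts to look and compute and a tool call to move; the robot and the scene stay as the last step left them, time stands still between calls to the robot, and variables do not carry over. Pictures are saved under pics/ and viewed, at most 16 in all, crops included, and the job is handed in when it is done.

Besides the shell and the picture viewer there is one more tool, called by a JSON object that holds its "fn" and its "kwargs", one argument or row to a line. play_rows: Moves the arm, as the interface text tells. Its arguments: {"type":"object","properties":{"series":{"type":"array","items":{"type":"array","items":{"type":"number"}}},"gripper":{"type":"number"}},"required":["series"]}

```bash
mkdir -p pics; cat > h.py <<'E'
import numpy as np, cv2
from bench import read_state, get_image, job_done
def snap(n,f):
    d=get_image(n); cv2.imwrite('pics/'+f,cv2.cvtColor(d['image'],cv2.COLOR_RGB2BGR)); np.save('pics/'+f+'.npy',d,allow_pickle=True); return d
def load(f): return np.load('pics/'+f+'.npy',allow_pickle=True).item()
def K(d): return np.array([[d['fx'],0,d['cx']],[0,d['fy'],d['cy']],[0,0,1.]])
def ray(d,uv):
    p=cv2.undistortPoints(np.array(uv,float).reshape(-1,1,2),K(d),np.array(d['dist_coeffs'],float)).reshape(-1,2)
    return np.c_[p,np.ones(len(p))]@np.array(d['rotation']).reshape(3,3).T
def plane(d,uv,z):
    r=ray(d,uv); e=np.array(d['eye']); return e+r*((z-e[2])/r[:,2])[:,None]
def proj(d,P):
    R=np.array(d['rotation']).reshape(3,3); t=-R.T@np.array(d['eye'])
    return cv2.projectPoints(np.array(P,float).reshape(-1,1,3),cv2.Rodrigues(R.T)[0],t,K(d),np.array(d['dist_coeffs'],float))[0].reshape(-1,2)
E
python3 -c "
from h import *
for n in ['scene','side','wrist']:
    d=snap(n,n+'0.png'); print(n,d['eye'],np.round(d['rotation'],3).tolist(),d['fx'])
s=read_state();print(s)
"
```

```text
scene [1291.57475384 -680.38972068  758.1119413 ] [0.787, 0.419, -0.202, -0.406] 496.1255902736891
side [ 123.01033368 -954.41582873  762.3222239 ] [0.874, -0.189, 0.093, -0.437] 498.33786568663135
wrist [308.30785862 546.43537848 373.7106575 ] [-0.545, 0.827, 0.111, -0.074] 337.7723234297034
{'clock': 0.15, 'joints': array([ 1.42456926e+00,  3.85374443e-01,  6.97426571e-03, -3.43397295e-04,
       -1.19397857e+00, -2.58572919e-01]), 'joint_vel': array([ 0.00136344, -0.00172538,  0.00315676,  0.00414625,  0.00086705,
        0.0003503 ]), 'joint_efforts': array([-1.26134805e-04, -3.92678225e+01,  1.88581771e+01,  4.18855324e+00,
       -3.42726089e-03, -8.33264210e-06]), 'position': array([245.99449563, 574.14245845, 255.49093496]), 'ee_rot': array([ 9.79573904e-01, -2.01082854e-01, -1.14929301e-04,  7.98923182e-04]), 'contact_force': array([ 0.42308791, -1.04956435,  0.19303275]), 'wrist_torque': array([-0.04782483, -0.02539783,  0.05953459]), 'grasp_force': 0.0, 'gripper_width': 85.269123878375}
```

```bash
sed -i "s/np.array(d\['rotation'\]).reshape(3,3)/Rot.from_quat(d['rotation']).as_matrix()/; 1a from scipy.spatial.transform import Rotation as Rot" h.py; cat h.py|grep Rot
```

```text
from scipy.spatial.transform import Rotation as Rot
    return np.c_[p,np.ones(len(p))]@Rot.from_quat(d['rotation']).as_matrix().T
    R=Rot.from_quat(d['rotation']).as_matrix(); t=-R.T@np.array(d['eye'])
```

View pics/scene0.png

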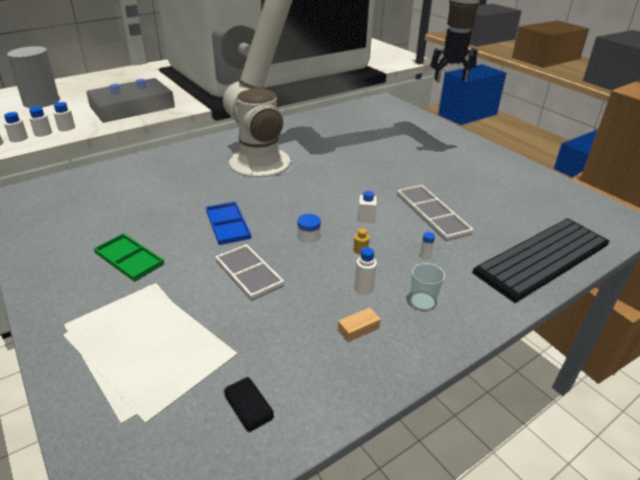

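View pics/side0.png

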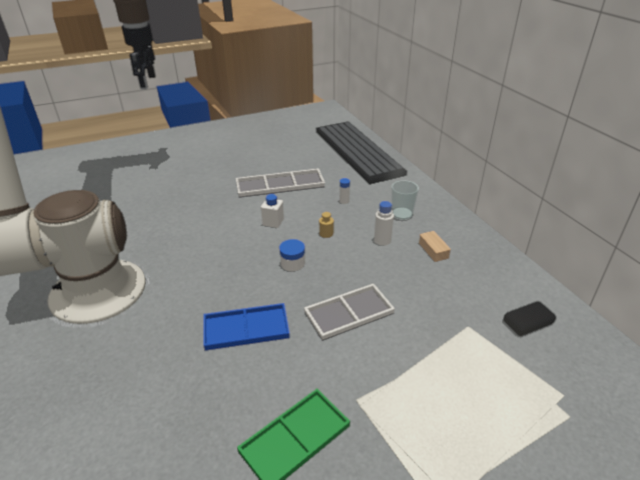

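View pics/wrist0.png

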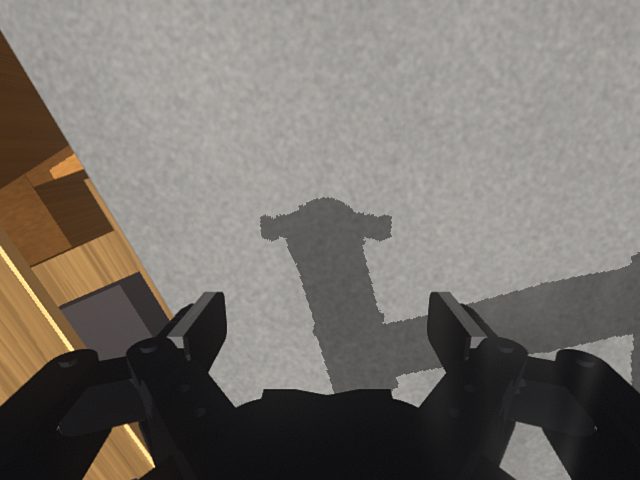

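```bash
cat > m.py <<'E'
from h import *
D={n:load(n+'0.png') for n in ['scene','side']}
cap={'round':100,'jar':43,'vial':60,'square':70}
seed={'scene':dict(round=(368,256),jar=(309,222),vial=(428,238),square=(368,197)),'side':dict(round=(385,208),jar=(292,249),vial=(345,183),square=(272,200))}
ws={'scene':(361,241),'side':(327,226)}
tr={'scene':{'t3':(434,210),'t2':(249,270)},'side':{'t3':(280,182),'t2':(349,310)}}
def blob(m,s):
    n,l,st,c=cv2.connectedComponentsWithStats(m.astype(np.uint8)); 
    i=min([k for k in range(1,n) if st[k,4]>15],key=lambda k:np.hypot(*(c[k]-s))); return c[i],st[i]
res={}
for n,d in D.items():
    hsv=cv2.cvtColor(d['image'],cv2.COLOR_RGB2HSV)
    b=cv2.inRange(hsv,(105,120,40),(125,255,255)); g=cv2.inRange(hsv,(12,110,60),(30,255,255))
    for k,s in seed[n].items():
        c,st=blob(b,s); res[n,k]=c; print(n,k,c.round(1),st,plane(d,[c],cap[k])[0].round(1))
    c,st=blob(g,ws[n]); res[n,'weight']=c; print(n,'weight',c.round(1),st,plane(d,[c],28)[0].round(1))
    img=cv2.resize(d['image'],None,fx=4,fy=4,interpolation=cv2.INTER_CUBIC)
    gr=cv2.cvtColor(img,cv2.COLOR_RGB2GRAY)
    for k,(u,v) in tr[n].items():
        sub=gr[4*v-160:4*v+160,4*u-200:4*u+200]
        wm=(sub>165).astype(np.uint8)
        cs,h=cv2.findContours(wm,cv2.RETR_CCOMP,cv2.CHAIN_APPROX_NONE)
        for c,hh in zip(cs,h[0]):
            if hh[3]>=0 and cv2.contourArea(c)>2500:
                uv=(c.reshape(-1,2)+[4*u-200,4*v-160]+.5)/4-.5
                r=cv2.minAreaRect(plane(d,uv,10)[:,:2].astype(np.float32)); print(n,k,np.round(r[0],1),np.round(r[1],1),round(r[2],1))
for k in list(cap)+['weight']:
    A=[];B=[]
    for n,d in D.items():
        r=ray(d,[res[n,k]])[0]; r/=np.linalg.norm(r); M=np.eye(3)-np.outer(r,r); A.append(M);B.append(M@d['eye'])
    print(k,np.linalg.solve(sum(A),sum(B)).round(1))
E
python3 m.py
```

```text
scene round [367.  253.4] [361 247  13  14 149] [661.8 -99.6 100. ]
scene jar [308.8 221.8] [298 214  23  17 324] [423.3 -91.4  43. ]
scene vial [428.7 236.9] [424 232  11  11 102] [654.8 102.9  60. ]
scene square [368.1 195.1] [364 191  10  10  81] [436.4  90.8  70. ]
scene weight [360.8 239.4] [354 228  15  25 252] [540.  -13.1  28. ]
scene t3 [597.9 252.4] [77.6 77.5] 78.5
scene t3 [516.6 268.6] [77.5 78.8] 78.8
scene t3 [435.9 285.2] [79.1 78.5] 78.0
scene t2 [ 507.5 -289.8] [77.1 77.2] 2.2
scene t2 [ 424.8 -292.6] [77.1 76.7] 1.9
side round [385.  204.1] [380 202  11   5  47] [673.1 -91.4 100. ]
side jar [291.6 249.1] [280 240  24  20 396] [427.4 -92.9  43. ]
side vial [344.3 182.2] [340 178  10   9  65] [659.9 102.9  60. ]
side square [271.2 198.9] [266 194  11  11  89] [443.9  90.6  70. ]
side weight [325.9 225. ] [320 213  13  24 247] [548.6 -19.2  28. ]
side t3 [448.2 286.6] [82.1 78.7] 78.8
side t3 [529.7 270.1] [82.6 78.1] 78.7
side t3 [610.8 253.6] [83.  78.5] 78.4
side t2 [ 437.4 -291.2] [77.9 78. ] 1.9
side t2 [ 520.1 -288.3] [78.  77.9] 1.7
round [ 666.6 -103.2  106.7]
jar [426.7 -94.2  45.1]
vial [657.8  99.   63. ]
square [442.2  85.4  74.1]
weight [546.8 -20.6  32.4]
```

{"fn": "play_rows", "kwargs": {
  "series": [
    [7.2,-28.7,4,0,0,0.2],
    [7.2,-28.7,4,0,0,0.2],
    [7.2,-28.7,4,0,0,0.2],
    [7.2,-28.7,4,0,0,0.2],
    [7.2,-28.7,4,0,0,0.2],
    [7.2,-28.7,4,0,0,0.2],
    [7.2,-28.7,4,0,0,0.2],
    [7.2,-28.7,4,0,0,0.2],
    [7.2,-28.7,4,0,0,0.2],
    [7.2,-28.7,4,0,0,0.2],
    [7.2,-28.7,4,0,0,0.2],
    [7.2,-28.7,4,0,0,0.2],
    [7.2,-28.7,4,0,0,0.2],
    [7.2,-28.7,4,0,0,0.2],
    [7.2,-28.7,4,0,0,0.2],
    [7.2,-28.7,4,0,0,0.2],
    [7.2,-28.7,4,0,0,0.2],
    [7.2,-28.7,4,0,0,0.2],
    [7.2,-28.7,4,0,0,0.2],
    [7.2,-28.7,4,0,0,0.2]
  ],
  "gripper": 1
}}

```text
clock: 1.82
position: [389.9, -1.1, 336.5]
ee_rot: [1.0, 0.008, 0.0, -0.0]
contact_force: [0.1, 0.4, 0.1]
gripper_width: 85.3
grasp_force: 0.0
```

```bash
python3 -c "
from h import *
d=snap('wrist','wrist1.png'); snap('scene','scene1.png'); snap('side','side1.png'); s=read_state(); print(s['clock'],s['position'],Rot.from_quat(s['ee_rot']).as_matrix().round(3).tolist(),d['eye'],Rot.from_quat(d['rotation']).as_matrix().round(3).tolist(),s['joints'].round(2))"
```

```text
1.9667 [390.11766754  -1.07823977 336.26042141] [[1.0, 0.01, -0.0], [0.01, -1.0, 0.0], [-0.0, -0.0, -1.0]] [457.52556175  -1.49416853 454.91797569] [[0.016, -0.964, -0.265], [-1.0, -0.015, -0.004], [-0.0, 0.265, -0.964]] [ 0.42 -0.09 -0.36 -0.   -1.3   1.16]
```

View pics/wrist1.png

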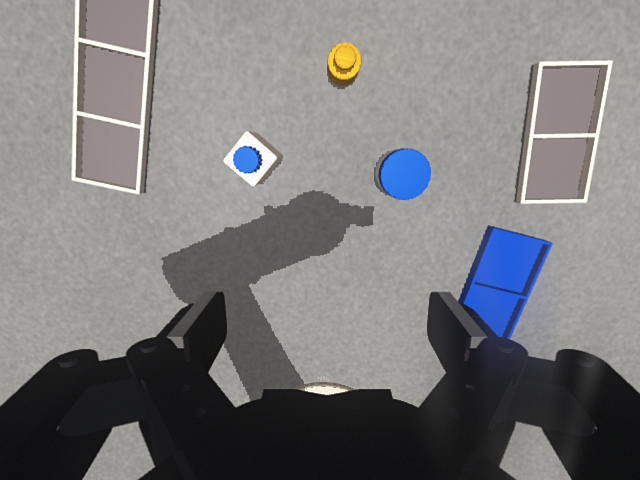

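```bash
cat > w.py <<'E'
from h import *
import sys
def measure(f,hs=None):
    d=load(f); hsv=cv2.cvtColor(d['image'],cv2.COLOR_RGB2HSV)
    for nm,m in [('blue',cv2.inRange(hsv,(105,120,40),(125,255,255))),('gold',cv2.inRange(hsv,(12,110,60),(30,255,255)))]:
        n,l,st,c=cv2.connectedComponentsWithStats(m)
        for k in range(1,n):
            if 80<st[k,4]<4500:
                print(nm,c[k].round(1),st[k].tolist(),{z:plane(d,[c[k]],z)[0,:2].round(1).tolist() for z in ((52,68,80,110) if nm=='blue' else (44,))})
    img=cv2.resize(d['image'],None,fx=4,fy=4,interpolation=cv2.INTER_CUBIC)
    wm=cv2.inRange(cv2.cvtColor(img,cv2.COLOR_RGB2HSV),(0,0,170),(180,60,255))
    cs,h=cv2.findContours(wm,cv2.RETR_CCOMP,cv2.CHAIN_APPROX_NONE)
    for c,hh in zip(cs,h[0]):
        a=cv2.contourArea(c)
        if a<5000: continue
        uv=(c.reshape(-1,2)+.5)/4-.5
        z=10 if hh[3]>=0 else 60
        r=cv2.minAreaRect(plane(d,uv,z)[:,:2].astype(np.float32)); print('hole' if hh[3]>=0 else 'outer60',uv.mean(0).round(),np.round(r[0],1),np.round(r[1],1),round(r[2],1))
for f in sys.argv[1:]: print(f); measure(f)
E
python3 w.py wrist1.png
```

```text
wrist1.png
blue [246.8 159.3] [233, 146, 29, 27, 585] {52: [442.3, 91.0], 68: [443.0, 87.3], 80: [443.4, 84.5], 110: [444.5, 77.7]}
blue [404.5 173.7] [379, 149, 52, 51, 2089] {52: [428.7, -93.5], 68: [429.8, -89.8], 80: [430.7, -87.1], 110: [432.8, -80.2]}
gold [343.4  63.4] [327, 42, 34, 44, 1155] {44: [546.9, -18.7]}
outer60 [235. 158.] [440.8 101.5] [80.9 80.9] 36.8
hole [248. 159.] [440.5 100. ] [35.  38.8] 0.9
outer60 [213. 133.] [468.5 124.7] [50.7 22.2] 18.3
outer60 [567. 132.] [ 472.6 -269.9] [158.2  85.1] 2.2
hole [559. 168.] [ 435.1 -302.2] [78.7 78.5] 1.8
hole [570.  99.] [ 518.3 -299.6] [78.7 78.8] 2.1
outer60 [111.  87.] [507.9 237.3] [ 82.2 203.8] 78.5
hole [106. 152.] [445.9 279.6] [78.3 78.7] 78.6
hole [109.  83.] [527.6 263.2] [78.7 78.8] 78.5
```

{"fn": "play_rows", "kwargs": {
  "series": [
    [11,3,0,0,0,-1],
    [11,3,0,0,0,-1],
    [11,3,0,0,0,-1],
    [11,3,0,0,0,-1],
    [11,3,0,0,0,-1],
    [11,3,0,0,0,-1],
    [11,3,0,0,0,-1],
    [11,3,0,0,0,-1],
    [11,3,0,0,0,-1],
    [11,3,0,0,0,-1],
    [11,3,0,0,0,-1],
    [11,3,0,0,0,-1],
    [11,3,0,0,0,-1],
    [11,3,0,0,0,-1],
    [11,3,0,0,0,-1],
    [0,0,0,0,0,0],
    [0,0,0,0,0,0]
  ]
}}

```text
clock: 3.38
position: [554.8, 46.5, 335.4]
ee_rot: [0.713, -0.701, -0.001, 0.001]
contact_force: [-0.4, 0.4, -0.1]
gripper_width: 85.2
grasp_force: 0.0
```

```bash
python3 -c "
from h import *
d=snap('wrist','wrist2.png'); s=read_state(); print(s['clock'],s['position'],Rot.from_quat(s['ee_rot']).as_matrix().round(3).tolist(),d['eye'],s['joints'].round(2))"; python3 w.py wrist2.png
```

```text
3.4333 [554.50814858  46.19282853 335.79898373] [[0.018, -1.0, -0.001], [-1.0, -0.018, -0.0], [0.0, 0.001, -1.0]] [556.89130582 -21.91608044 453.82382305] [ 0.37  0.22 -0.02 -0.   -1.33 -0.36]
wrist2.png
blue [628.5   2.8] [609, 0, 31, 9, 161] {52: [244.6, -172.9], 68: [257.1, -166.8], 80: [266.4, -162.3], 110: [289.7, -151.1]}
blue [210.   54.6] [193, 36, 36, 38, 1006] {52: [683.0, -115.5], 68: [678.0, -111.7], 80: [674.2, -108.9], 110: [664.8, -102.0]}
blue [443.3  80.9] [415, 51, 58, 60, 2654] {52: [429.6, -94.1], 68: [434.7, -91.3], 80: [438.5, -89.1], 110: [448.0, -83.7]}
blue [421.2 244.1] [408, 231, 27, 27, 543] {52: [436.8, 91.9], 68: [441.6, 87.3], 80: [445.2, 84.0], 110: [454.2, 75.5]}
blue [239.8 249.1] [227, 237, 26, 25, 499] {52: [661.8, 102.3], 68: [657.6, 97.4], 80: [654.5, 93.7], 110: [646.6, 84.4]}
gold [149.   13.9] [124, 0, 48, 32, 1314] {44: [747.7, -155.5]}
gold [332.1 149.2] [317, 133, 31, 33, 818] {44: [549.6, -19.6]}
outer60 [347. 343.] [536.  224.8] [ 93.3 243.9] 78.0
hole [344. 345.] [525.4 262.7] [80.2 79.9] 78.5
hole [288. 334.] [607.7 247. ] [78.5 79.1] 78.4
outer60 [321. 295.] [565.9 162.6] [48.7 42.7] 7.5
outer60 [302. 271.] [585.5 127.4] [60.3 36.1] 8.6
outer60 [124. 260.] [797.3 111.1] [144.5  43.6] 0.2
outer60 [426. 244.] [430.9  90. ] [57.2 70.7] 48.2
hole [421. 244.] [424.7 103.5] [35.5 42. ] 46.3
outer60 [ 58. 245.] [880.   93.8] [44.5 68.1] 4.2
outer60 [348. 168.] [535.9   0.6] [62.7 25.3] 5.0
outer60 [128. 143.] [778.8 -17.5] [75.2 97.8] 67.8
hole [118. 142.] [821.5 -22.1] [71.5 76.1] 0.0
outer60 [217.  62.] [ 672.  -106.9] [47.1 43.5] 41.5
```

View pics/wrist2.png

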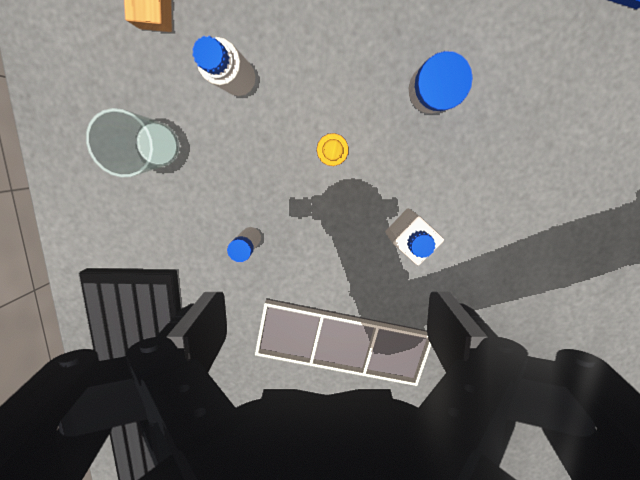

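{"fn": "play_rows", "kwargs": {
  "series": [
    [5.55,-7.4,0,0,0,0.647],
    [5.55,-7.4,0,0,0,0.647],
    [5.55,-7.4,0,0,0,0.647],
    [5.55,-7.4,0,0,0,0.647],
    [5.55,-7.4,0,0,0,0.647],
    [5.55,-7.4,0,0,0,0.647],
    [5.55,-7.4,0,0,0,0.647],
    [5.55,-7.4,0,0,0,0.647],
    [5.55,-7.4,0,0,0,0.647],
    [5.55,-7.4,0,0,0,0.647],
    [5.55,-7.4,0,0,0,0.647],
    [5.55,-7.4,0,0,0,0.647],
    [5.55,-7.4,0,0,0,0.647],
    [5.55,-7.4,0,0,0,0.647],
    [5.55,-7.4,0,0,0,0.647],
    [5.55,-7.4,0,0,0,0.647],
    [5.55,-7.4,0,0,0,0.647],
    [5.55,-7.4,0,0,0,0.647],
    [5.55,-7.4,0,0,0,0.647],
    [5.55,-7.4,0,0,0,0.647]
  ]
}}

```text
clock: 5.1
position: [665.6, -102.4, 336.7]
ee_rot: [0.995, -0.098, -0.0, -0.0]
contact_force: [-0.1, 0.8, 0.0]
gripper_width: 85.8
grasp_force: 0.0
```

{"fn": "play_rows", "kwargs": {
  "series": [
    [0,0,-14.5,0,0,0],
    [0,0,-14.5,0,0,0],
    [0,0,-14.5,0,0,0],
    [0,0,-14.5,0,0,0],
    [0,0,-14.5,0,0,0],
    [0,0,-14.5,0,0,0],
    [0,0,-14.5,0,0,0],
    [0,0,-14.5,0,0,0],
    [0,0,-14.5,0,0,0],
    [0,0,-14.5,0,0,0],
    [0,0,-14.5,0,0,0],
    [0,0,-14.5,0,0,0],
    [0,0,-14.5,0,0,0],
    [0,0,-14.5,0,0,0],
    [0,0,0,0,0,0]
  ]
}}

```text
clock: 6.35
position: [663.5, -102.0, 130.2]
ee_rot: [0.995, -0.1, -0.003, -0.0]
contact_force: [-1.2, 0.2, -0.6]
gripper_width: 85.5
grasp_force: 0.0
```

```bash
python3 -c "
from h import *
a=snap('scene','scene2.png'); b=snap('side','side2.png'); c=snap('wrist','wrist3.png'); s=read_state(); print(s['position'],s['joints'].round(2))
im=np.hstack([cv2.resize(a['image'][170:320,280:430],(400,400)),cv2.resize(b['image'][100:250,320:470],(400,400))])
cv2.imwrite('pics/c1.png',im[:,:,::-1])"
```

```text
[ 666.34939577 -102.35982013  134.4041512 ] [ 0.09  0.56 -0.02  0.   -0.99  1.28]
```

View pics/c1.png

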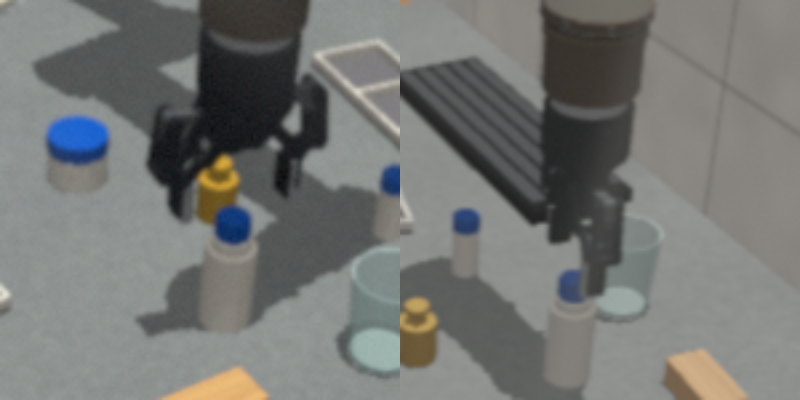

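{"fn": "play_rows", "kwargs": {
  "series": [
    [0,0,-10,0,0,0],
    [0,0,-10,0,0,0],
    [0,0,-10,0,0,0],
    [0,0,-10,0,0,0],
    [0,0,-10,0,0,0],
    [0,0,-8,0,0,0],
    [0,0,-4,0,0,0],
    [0,0,0,0,0,0],
    [0,0,0,0,0,0]
  ]
}}

```text
clock: 7.25
position: [666.2, -102.6, 71.1]
ee_rot: [0.995, -0.101, -0.0, 0.0]
contact_force: [0.2, 0.4, 0.5]
gripper_width: 85.4
grasp_force: 0.0
```

{"fn": "play_rows", "kwargs": {
  "series": [
    [0,0,0,0,0,0],
    [0,0,0,0,0,0],
    [0,0,0,0,0,0],
    [0,0,0,0,0,0],
    [0,0,0,0,0,0],
    [0,0,0,0,0,0],
    [0,0,0,0,0,0],
    [0,0,0,0,0,0],
    [0,0,0,0,0,0],
    [0,0,0,0,0,0],
    [0,0,0,0,0,0],
    [0,0,0,0,0,0]
  ],
  "gripper": 0
}}

```text
clock: 8.25
position: [666.8, -102.4, 72.2]
ee_rot: [0.995, -0.1, 0.001, -0.0]
contact_force: [-0.0, 1.3, 5.2]
gripper_width: 42.9
grasp_force: 60.9
```

{"fn": "play_rows", "kwargs": {
  "series": [
    [0,0,8,0,0,0],
    [0,0,16,0,0,0],
    [0,0,24,0,0,0],
    [0,0,24,0,0,0],
    [0,0,24,0,0,0],
    [-3.9,14,16,0,0,0],
    [-3.9,24,8,0,0,0],
    [-3.9,24,0,0,0,0],
    [-3.9,24,0,0,0,0],
    [-3.9,24,0,0,0,0],
    [-3.9,24,0,0,0,0],
    [-3.9,24,0,0,0,0],
    [-3.9,24,0,0,0,0],
    [-3.9,24,0,0,0,0],
    [-3.9,24,0,0,0,0],
    [-3.9,24,0,0,0,0],
    [-3.9,24,0,0,0,0],
    [-3.9,24,0,0,0,0],
    [-3.9,24,0,0,0,0],
    [-3.9,24,0,0,0,0]
  ]
}}

```text
clock: 9.92
position: [606.4, 248.0, 190.2]
ee_rot: [0.995, -0.101, -0.001, 0.001]
contact_force: [0.2, 0.6, -1.1]
gripper_width: 42.5
grasp_force: 61.0
```

{"fn": "play_rows", "kwargs": {
  "series": [
    [0,0,0,0,0,0],
    [0,0,0,0,0,0],
    [0,0,0,0,0,0]
  ]
}}

```text
clock: 10.17
position: [607.0, 246.9, 190.4]
ee_rot: [0.995, -0.101, -0.001, 0.001]
contact_force: [0.1, -0.4, -0.5]
gripper_width: 42.5
grasp_force: 61.1
```

```bash
cat > tray.py <<'E'
from h import *
import sys
s=read_state(); print(s['position'],s['gripper_width'],s['grasp_force'],s['joints'].round(2))
snap('wrist',sys.argv[1])
E
python3 tray.py wrist4.png; python3 w.py wrist4.png
```

```text
[606.98762906 246.8692332  190.43565242] 42.46357306456193 61.14927649497986 [ 0.63  0.48 -0.   -0.   -1.09  0.74]
wrist4.png
blue [517.6 127.5] [492, 106, 52, 44, 1797] {52: [658.7, 93.5], 68: [659.6, 102.1], 80: [660.3, 108.6], 110: [662.1, 124.8]}
gold [620.4 228.6] [596, 207, 44, 49, 1639] {44: [563.1, 11.4]}
outer60 [569. 367.] [457.4  69.6] [54.9 22.5] 51.2
outer60 [335. 333.] [525.9 253.2] [111.3  86.3] 63.7
hole [327. 313.] [516.7 262.9] [94.9 45.5] 77.7
outer60 [246.  93.] [711.9 282. ] [42.9 71.3] 87.1
outer60 [296.  44.] [740.4 238.6] [12.7 25.4] 1.7
outer60 [311. 181.] [612.9 285.3] [565.3 290.9] 86.8
hole [ 80. 361.] [515.6 518.3] [29.6 36. ] 13.4
hole [385. 238.] [583.1 195. ] [15.7 30.6] 78.3
hole [209. 194.] [653.  340.1] [31.1 19.1] 53.2
hole [484. 186.] [611.7 103. ] [49.  24.4] 81.9
hole [328. 172.] [657.3 232.7] [86.5 17.1] 78.4
hole [215. 171.] [674.8 331.3] [44.2 19.9] 43.1
hole [ 32. 158.] [715.2 481.6] [13.4 36.9] 87.6
hole [414. 141.] [661.7 159.4] [52.5 43.4] 83.7
hole [313. 117.] [698.5 239. ] [33.  18.8] 74.4
hole [584. 115.] [655.5  15.5] [69.1 22.5] 85.3
hole [558.  96.] [676.   36.8] [52.9 20.6] 73.6
hole [498. 130.] [650.4  87.8] [142.9  64.4] 63.5
hole [593.  72.] [687.2   8.4] [35.  19.2] 86.0
hole [565.  59.] [702.9  30.5] [20.6 36.3] 42.4
hole [492.  48.] [721.8  88.5] [18.8 23.5] 66.3
hole [454.  33.] [735.7 116. ] [33.5 38.7] 11.0
```

View pics/wrist4.png

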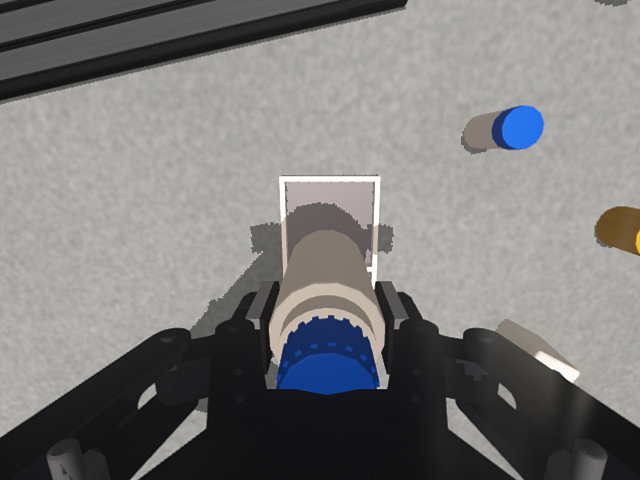

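```bash
python3 -c "
from h import *
d=load('wrist4.png'); p=plane(d,[(279,176.5),(380.5,176)],16)[:,:2]; print(p, np.linalg.norm(p[0]-p[1]))
a=p[0]-p[1];a/=np.linalg.norm(a); n=np.array([-a[1],a[0]]); n*=-np.sign(n[0]); m=p.mean(0); print(np.degrees(np.arctan2(n[1],n[0])),[ (m+n*k).round(1) for k in (43,125,207)])"
```

```text
[[657.21135012 276.40663398]
 [640.23322163 191.31230191]] 86.77155177036393
168.71644465664266 [array([606.6, 242.3]), array([526.1, 258.3]), array([445.7, 274.4])]
```

```bash
cat > ba.py <<'E'
from h import *
from scipy.optimize import least_squares
files={'scene':'scene0.png','side':'side0.png','w1':'wrist1.png','w2':'wrist2.png','w4':'wrist4.png'}
D={k:load(v) for k,v in files.items()}
# bay centres given as plane-10 estimates -> pixels
bays={'scene':dict(a=(435.9,285.2),b=(516.6,268.6),c=(597.9,252.4),p=(424.8,-292.6),q=(507.5,-289.8)),
'side':dict(a=(448.2,286.6),b=(529.7,270.1),c=(610.8,253.6),p=(437.4,-291.2),q=(520.1,-288.3)),
'w1':dict(a=(445.9,279.6),b=(527.6,263.2),p=(435.1,-302.2),q=(518.3,-299.6)),
'w2':dict(b=(525.4,262.7),c=(607.7,247.0)),'w4':dict(c=(606.6,242.3))}
obs=[]
for c in bays:
    for k,v in bays[c].items(): obs.append((c,k,10,proj(D[c],[[*v,10]])[0],1.))
cap=dict(round=(367,253.4),jar=(308.8,221.8),vial=(428.7,236.9),square=(368.1,195.1),weight=(360.8,239.4))
zm=dict(round=101,jar=44,vial=61,square=71,weight=28)
for k,v in cap.items(): obs.append(('scene',k,zm[k],v,1))
cap=dict(jar=(291.6,249.1),vial=(344.3,182.2),square=(271.2,198.9),weight=(325.9,225.))
for k,v in cap.items(): obs.append(('side',k,zm[k],v,1))
for c,k,v,z in [('w1','square',(246.8,159.3),79),('w1','jar',(404.5,173.7),51),('w2','round',(210,54.6),107),('w2','jar',(443.3,80.9),51),('w2','square',(421.2,244.1),79),('w2','vial',(239.8,249.1),66),('w2','weight',(332.1,149.2),46),('w4','vial',(517.6,127.5),64)]: obs.append((c,k,z,v,2))
names=sorted({o[1] for o in obs}); init=dict(a=(446,280),b=(526,264),c=(607,248),p=(435,-295),q=(518,-293),round=(666,-102),jar=(428,-94),vial=(658,98),square=(443,85),weight=(548,-19))
grp={'scene':0,'side':1,'w1':2,'w2':2,'w4':2}
def f(x):
    X=dict(zip(names,x[18:].reshape(-1,2))); r=[]
    for c,k,z,uv,w in obs:
        d=dict(D[c]); q=x[6*grp[c]:6*grp[c]+6]; R=Rot.from_quat(d['rotation'])*Rot.from_rotvec(q[:3]/100)
        d['eye']=np.array(d['eye'])+Rot.from_quat(D[c]['rotation']).apply(q[3:]); d['rotation']=R.as_quat()
        r.append((proj(d,[[*X[k],z]])[0]-uv)/w)
    return np.r_[np.ravel(r),x[:18].reshape(3,6)[:,:3].ravel()/.8,x[:18].reshape(3,6)[:,3:].ravel()/2,
     # tray geometry
     (X['c']-2*X['b']+X['a'])/.5,(np.linalg.norm(X['c']-X['a'])-164)/.5,(np.linalg.norm(X['q']-X['p'])-82)/.5]
s=least_squares(f,np.r_[np.zeros(18),np.ravel([init[k] for k in names])],loss='soft_l1')
print(s.cost,s.x[:18].reshape(3,6).round(2).tolist())
for k,v in zip(names,s.x[18:].reshape(-1,2)): print(k,v.round(1))
r=f(s.x)
for o,e in zip(obs,r.reshape(-1)[:2*len(obs)].reshape(-1,2)): print(o[0],o[1],e.round(1),end='; ')
d=D['w4']; print('\nTCP proj',proj(d,[[606.99,246.87,184],[606.99,246.87,225],[606.99,246.87,10]]))
E
python3 ba.py
```

```text
12.923324141719451 [[-0.46, 0.09, -0.13, -0.27, 0.03, -0.57], [-0.22, 0.1, -0.02, 0.21, 0.29, -0.34], [0.08, -0.19, 0.09, 0.16, -0.74, 2.96]]
a [447.2 278.4]
b [527.3 260.9]
c [607.5 243.4]
jar [429.4 -94. ]
p [ 435.6 -298.2]
q [ 517.6 -295.8]
round [ 665.9 -102.5]
square [444.7  84.1]
vial [659.2 100. ]
weight [549.6 -20.1]
scene a [0.7 0.2]; scene b [0.5 0.4]; scene c [-0.1  0.6]; scene p [-0.3  0.8]; scene q [-0.5  1. ]; side a [-0.   0.2]; side b [-0.2  0.4]; side c [-0.2  0.6]; side p [0.  1.2]; side q [-0.   1.3]; w1 a [ 0.  -0.4]; w1 b [1.1 0.4]; w1 p [-0.7 -0.4]; w1 q [-0.8  0. ]; w2 b [-0.5  0.3]; w2 c [ 0.5 -0.8]; w4 c [-0.9  0.2]; scene round [-0.1 -1.2]; scene jar [ 0.2 -1.2]; scene vial [ 0.1 -1.2]; scene square [-0.2 -0.5]; scene weight [-0.2  0.6]; side jar [ 0.4 -1.6]; side vial [-0.3 -1. ]; side square [ 0.5 -0.3]; side weight [-0.1 -1.1]; w1 square [ 0.2 -0.4]; w1 jar [ 0.7 -0.2]; w2 round [-0.4 -0.1]; w2 jar [ 0.6 -0.1]; w2 square [0.7 0.4]; w2 vial [-0.5  1.3]; w2 weight [ 0.3 -0.1]; w4 vial [ 1.4 -0. ]; 
TCP proj [[323.28185687 318.9885534 ]
 [322.23687223 387.96543618]
 [324.71702637 224.33422607]]
```

{"fn": "play_rows", "kwargs": {
  "series": [
    [0,-1.5,-6,0,0,0],
    [0,-1,-12,0,0,0],
    [0,0,-16,0,0,0],
    [0,0,-16,0,0,0],
    [0,0,-16,0,0,0],
    [0,0,-16,0,0,0],
    [0,0,-12,0,0,0],
    [0,0,-8,0,0,0],
    [0,0,-5,0,0,0],
    [0,0,-3,0,0,0],
    [0,0,-2,0,0,0],
    [0,0,-1,0,0,0],
    [0,0,-1,0,0,0],
    [0,0,-0.5,0,0,0],
    [0,0,0,0,0,0],
    [0,0,0,0,0,0]
  ]
}}

```text
clock: 11.55
position: [607.7, 245.1, 77.2]
ee_rot: [0.995, -0.101, 0.0, -0.0]
contact_force: [0.6, 0.4, -1.5]
gripper_width: 43.0
grasp_force: 61.1
```

{"fn": "play_rows", "kwargs": {
  "series": [
    [0,0,-0.5,0,0,0],
    [0,0,-0.5,0,0,0],
    [0,0,-0.5,0,0,0],
    [0,0,-0.5,0,0,0],
    [0,0,0,0,0,0],
    [0,0,0,0,0,0]
  ]
}}

```text
clock: 12.05
position: [607.8, 245.1, 76.1]
ee_rot: [0.995, -0.1, 0.0, -0.0]
contact_force: [-2.0, -0.4, 5.0]
gripper_width: 42.8
grasp_force: 61.7
```

{"fn": "play_rows", "kwargs": {
  "series": [
    [0,0,0,0,0,0],
    [0,0,0,0,0,0],
    [0,0,0,0,0,0],
    [0,0,0,0,0,0],
    [0,0,0,0,0,0],
    [0,0,0,0,0,0],
    [0,0,4,0,0,0],
    [0,0,8,0,0,0],
    [0,0,16,0,0,0],
    [0,0,16,0,0,0],
    [0,0,16,0,0,0],
    [0,0,16,0,0,0],
    [0,0,16,0,0,0],
    [0,0,16,0,0,0],
    [0,0,12,0,0,0]
  ],
  "gripper": 1
}}

```text
clock: 13.3
position: [608.1, 245.2, 197.6]
ee_rot: [0.995, -0.101, 0.001, -0.001]
contact_force: [-0.3, 0.1, 0.7]
gripper_width: 85.5
grasp_force: 0.0
```

{"fn": "play_rows", "kwargs": {
  "series": [
    [-9.9,-18.8,0,0,0,0],
    [-9.9,-18.8,0,0,0,0],
    [-9.9,-18.8,0,0,0,0],
    [-9.9,-18.8,0,0,0,0],
    [-9.9,-18.8,0,0,0,0],
    [-9.9,-18.8,0,0,0,0],
    [-9.9,-18.8,0,0,0,0],
    [-9.9,-18.8,0,0,0,0],
    [-9.9,-18.8,0,0,0,0],
    [-9.9,-18.8,0,0,0,0],
    [-9.9,-18.8,0,0,0,0],
    [-9.9,-18.8,0,0,0,0],
    [-9.9,-18.8,0,0,0,0],
    [-9.9,-18.8,0,0,0,0],
    [-9.9,-18.8,0,0,0,0],
    [-9.9,-18.8,0,0,0,0],
    [-9.9,-18.8,0,0,0,0],
    [-9.7,-18.9,0,0,0,0],
    [0,0,-10,0,0,0],
    [0,0,-20,0,0,0]
  ]
}}

```text
clock: 14.97
position: [431.1, -94.4, 167.6]
ee_rot: [0.995, -0.101, 0.004, -0.001]
contact_force: [0.8, 0.0, -0.1]
gripper_width: 85.5
grasp_force: 0.0
```

{"fn": "play_rows", "kwargs": {
  "series": [
    [0,0,-16,0,0,0],
    [0,0,-16,0,0,0],
    [0,0,-16,0,0,0],
    [0,0,-6,0,0,0],
    [0,0,0,0,0,0],
    [0,0,0,0,0,0]
  ]
}}

```text
clock: 15.47
position: [430.1, -93.5, 111.5]
ee_rot: [0.995, -0.1, 0.0, 0.0]
contact_force: [0.9, -0.9, 0.1]
gripper_width: 84.8
grasp_force: 0.0
```

```bash
python3 -c "
from h import *
a=snap('scene','scene3.png'); b=snap('side','side3.png'); c=snap('wrist','wrist5.png'); s=read_state(); print(s['position'],s['joints'].round(2))
im=np.hstack([cv2.resize(a['image'][120:270,240:390],(400,400)),cv2.resize(b['image'][150:300,220:370],(400,400))])
cv2.imwrite('pics/c2.png',im[:,:,::-1])"
```

```text
[430.42927967 -93.42359897 111.91115453] [ 0.16  0.25 -0.63  0.   -0.69  1.21]
```

View pics/c2.png

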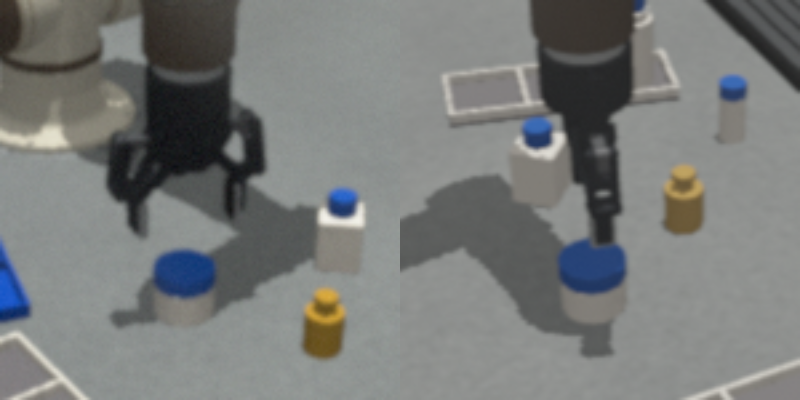

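{"fn": "play_rows", "kwargs": {
  "series": [
    [0,0,-10,0,0,0],
    [0,0,-12,0,0,0],
    [0,0,-12,0,0,0],
    [0,0,-12,0,0,0],
    [0,0,-10,0,0,0],
    [0,0,-5,0,0,0],
    [0,0,-2,0,0,0],
    [0,0,0,0,0,0]
  ]
}}

```text
clock: 16.28
position: [429.8, -93.5, 48.0]
ee_rot: [0.995, -0.101, 0.0, 0.0]
contact_force: [-0.6, 0.1, 1.1]
gripper_width: 85.5
grasp_force: 0.0
```

{"fn": "play_rows", "kwargs": {
  "series": [
    [0,0,0,0,0,0],
    [0,0,0,0,0,0],
    [0,0,0,0,0,0],
    [0,0,0,0,0,0],
    [0,0,0,0,0,0],
    [0,0,0,0,0,0],
    [0,0,0,0,0,0],
    [0,0,0,0,0,0],
    [0,0,0,0,0,0],
    [0,0,0,0,0,0]
  ],
  "gripper": 0
}}

```text
clock: 17.12
position: [430.1, -93.5, 48.9]
ee_rot: [0.995, -0.1, 0.001, -0.0]
contact_force: [-0.7, 0.7, 5.7]
gripper_width: 58.6
grasp_force: 63.2
```

{"fn": "play_rows", "kwargs": {
  "series": [
    [0,0,8,0,0,0],
    [0,0,16,0,0,0],
    [0,0,24,0,0,0],
    [0,0,24,0,0,0],
    [0,0,24,0,0,0],
    [6,20,20,0,0,0],
    [6,24,9,0,0,0],
    [6,24,0,0,0,0],
    [6,24,0,0,0,0],
    [6,24,0,0,0,0],
    [6,24,0,0,0,0],
    [6,24,0,0,0,0],
    [6,24,0,0,0,0],
    [7,24,0,0,0,0],
    [7,24,0,0,0,0],
    [7,24,0,0,0,0],
    [7,24,0,0,0,0],
    [7,24,0,0,0,0],
    [7,24,0,0,0,0],
    [7.5,21,0,0,0,0]
  ]
}}

```text
clock: 18.78
position: [527.0, 260.8, 173.3]
ee_rot: [0.995, -0.1, -0.0, -0.0]
contact_force: [1.0, -0.1, -1.0]
gripper_width: 58.4
grasp_force: 64.5
```

{"fn": "play_rows", "kwargs": {
  "series": [
    [0,0,0,0,0,0],
    [0,0,-8,0,0,0],
    [0,0,-16,0,0,0],
    [0,0,-20,0,0,0],
    [0,0,-20,0,0,0],
    [0,0,-20,0,0,0],
    [0,0,-12,0,0,0],
    [0,0,0,0,0,0],
    [0,0,0,0,0,0]
  ]
}}

```text
clock: 19.53
position: [526.5, 258.3, 76.3]
ee_rot: [0.995, -0.101, -0.001, 0.001]
contact_force: [0.2, 0.3, -0.9]
gripper_width: 58.0
grasp_force: 64.7
```

```bash
python3 tray.py wrist6.png; python3 -c "
from h import *
a=snap('scene','scene4.png'); b=snap('side','side4.png'); w=load('wrist6.png')
im=np.hstack([cv2.resize(a['image'][130:280,360:510],(400,400)),cv2.resize(w['image'],(533,400))[:,66:466]])
cv2.imwrite('pics/c3.png',im[:,:,::-1])"
```

```text
[526.50616405 258.28442958  76.33481208] 57.99521913776196 64.65381503105164 [ 0.73  0.51 -0.3   0.   -0.76  0.64]
```

View pics/c3.png

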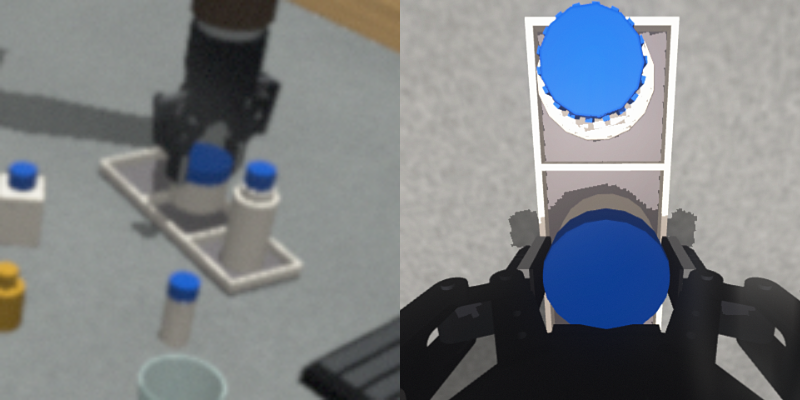

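{"fn": "play_rows", "kwargs": {
  "series": [
    [0,0,-6,0,0,0],
    [0,0,-6,0,0,0],
    [0,0,-4,0,0,0],
    [0,0,-3,0,0,0],
    [0,0,-2,0,0,0],
    [0,0,-1,0,0,0],
    [0,0,-0.5,0,0,0],
    [0,0,-0.5,0,0,0],
    [0,0,-0.5,0,0,0],
    [0,0,0,0,0,0],
    [0,0,0,0,0,0]
  ]
}}

```text
clock: 20.6
position: [527.2, 259.5, 53.4]
ee_rot: [0.995, -0.101, 0.0, -0.0]
contact_force: [0.1, -0.6, -0.2]
gripper_width: 58.2
grasp_force: 64.7
```

{"fn": "play_rows", "kwargs": {
  "series": [
    [0,0,-0.5,0,0,0],
    [0,0,-0.3,0,0,0],
    [0,0,0,0,0,0],
    [0,0,0,0,0,0]
  ]
}}

```text
clock: 20.93
position: [527.2, 259.6, 53.0]
ee_rot: [0.995, -0.101, 0.0, -0.0]
contact_force: [-0.7, -0.2, 3.5]
gripper_width: 58.4
grasp_force: 64.8
```

{"fn": "play_rows", "kwargs": {
  "series": [
    [0,0,0,0,0,0],
    [0,0,0,0,0,0],
    [0,0,0,0,0,0],
    [0,0,0,0,0,0],
    [0,0,0,0,0,0],
    [0,0,0,0,0,0],
    [0,0,4,0,0,0],
    [0,0,9,0,0,0],
    [0,0,20,0,0,0],
    [0,0,20,0,0,0],
    [0,0,20,0,0,0],
    [0,0,20,0,0,0],
    [0,0,20,0,0,0],
    [0,0,10,0,0,0]
  ],
  "gripper": 1
}}

```text
clock: 22.1
position: [528.2, 260.1, 179.3]
ee_rot: [0.995, -0.1, 0.002, -0.002]
contact_force: [0.2, 0.1, 0.6]
gripper_width: 85.2
grasp_force: 0.0
```

{"fn": "play_rows", "kwargs": {
  "series": [
    [13.2,-16,0,0,0,0],
    [13.2,-16,0,0,0,0],
    [13.2,-16,0,0,0,0],
    [13.2,-16,0,0,0,0],
    [13.2,-16,0,0,0,0],
    [13.2,-16,0,0,0,0],
    [13.2,-16,0,0,0,0],
    [13.2,-16,0,0,0,0],
    [13.2,-16,0,0,0,0],
    [13.2,-16,0,0,0,0],
    [0,0,-10,0,0,0],
    [0,0,-15,0,0,0],
    [0,0,-15,0,0,0],
    [0,0,-15,0,0,0],
    [0,0,-15,0,0,0],
    [0,0,0,0,0,0]
  ]
}}

```text
clock: 23.43
position: [656.4, 99.2, 101.5]
ee_rot: [0.995, -0.101, -0.004, 0.001]
contact_force: [0.5, -0.4, -0.9]
gripper_width: 85.4
grasp_force: 0.0
```

```bash
python3 -c "
from h import *
a=snap('scene','scene5.png'); b=snap('side','side5.png'); s=read_state(); print(s['position'],s['joints'].round(2))
im=np.hstack([cv2.resize(a['image'][130:280,360:510],(400,400)),cv2.resize(b['image'][100:250,250:400],(400,400))])
cv2.imwrite('pics/c4.png',im[:,:,::-1])"
```

```text
[658.6687105   99.59452406 105.06071752] [ 0.39  0.58 -0.07  0.   -0.92  0.98]
```

View pics/c4.png

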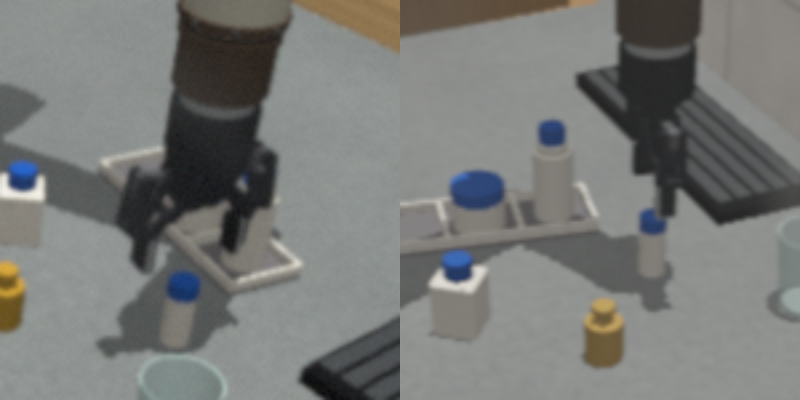

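{"fn": "play_rows", "kwargs": {
  "series": [
    [0,0,-10,0,0,0],
    [0,0,-12,0,0,0],
    [0,0,-12,0,0,0],
    [0,0,-10,0,0,0],
    [0,0,-6,0,0,0],
    [0,0,-3,0,0,0],
    [0,0,0,0,0,0],
    [0,0,0,0,0,0]
  ]
}}

```text
clock: 24.2
position: [659.4, 99.5, 52.5]
ee_rot: [0.995, -0.101, 0.0, 0.0]
contact_force: [0.7, 0.7, -0.4]
gripper_width: 86.0
grasp_force: 0.0
```

{"fn": "play_rows", "kwargs": {
  "series": [
    [0,0,0,0,0,0],
    [0,0,0,0,0,0],
    [0,0,0,0,0,0],
    [0,0,0,0,0,0],
    [0,0,0,0,0,0],
    [0,0,0,0,0,0],
    [0,0,0,0,0,0],
    [0,0,0,0,0,0],
    [0,0,0,0,0,0],
    [0,0,0,0,0,0],
    [0,0,0,0,0,0],
    [0,0,0,0,0,0]
  ],
  "gripper": 0
}}

```text
clock: 25.2
position: [659.5, 99.7, 53.0]
ee_rot: [0.995, -0.101, 0.0, -0.0]
contact_force: [0.0, 1.1, 3.2]
gripper_width: 27.5
grasp_force: 59.0
```

{"fn": "play_rows", "kwargs": {
  "series": [
    [0,0,8,0,0,0],
    [0,0,20,0,0,0],
    [0,0,26,0,0,0],
    [0,0,26,0,0,0],
    [0,0,26,0,0,0],
    [0,0,18,0,0,0],
    [-15,12.5,6,0,0,0],
    [-15,12.5,0,0,0,0],
    [-15,12.5,0,0,0,0],
    [-15,12.5,0,0,0,0],
    [-15,12.5,0,0,0,0],
    [-15,12.5,0,0,0,0],
    [-15,12.5,0,0,0,0],
    [-15,12.5,0,0,0,0],
    [-15,12.5,0,0,0,0],
    [-15,12.5,0,0,0,0],
    [-15,12.5,0,0,0,0],
    [-15,13,0,0,0,0],
    [-16,14,0,0,0,0],
    [-16,14,0,0,0,0]
  ]
}}

```text
clock: 26.87
position: [445.9, 277.9, 182.3]
ee_rot: [0.995, -0.101, -0.001, 0.001]
contact_force: [0.4, 1.1, -0.8]
gripper_width: 27.3
grasp_force: 58.9
```

{"fn": "play_rows", "kwargs": {
  "series": [
    [0,0,0,0,0,0],
    [0,0,-8,0,0,0],
    [0,0,-20,0,0,0],
    [0,0,-25,0,0,0],
    [0,0,-25,0,0,0],
    [0,0,-15,0,0,0],
    [0,0,0,0,0,0],
    [0,0,0,0,0,0]
  ]
}}

```text
clock: 27.53
position: [447.3, 276.9, 88.5]
ee_rot: [0.995, -0.101, -0.001, 0.001]
contact_force: [0.8, -0.1, 0.6]
gripper_width: 27.5
grasp_force: 58.9
```

```bash
python3 tray.py wrist7.png; python3 -c "
from h import *
a=snap('scene','scene6.png'); b=snap('side','side6.png'); w=load('wrist7.png')
im=np.hstack([cv2.resize(b['image'][100:250,220:370],(400,400)),cv2.resize(w['image'],(533,400))[:,66:466]])
cv2.imwrite('pics/c5.png',im[:,:,::-1])"
```

```text
[447.29181395 276.90960623  88.51723625] 27.51511532745526 58.93446649890393 [ 0.86  0.41 -0.44  0.   -0.72  0.5 ]
```

View pics/c5.png

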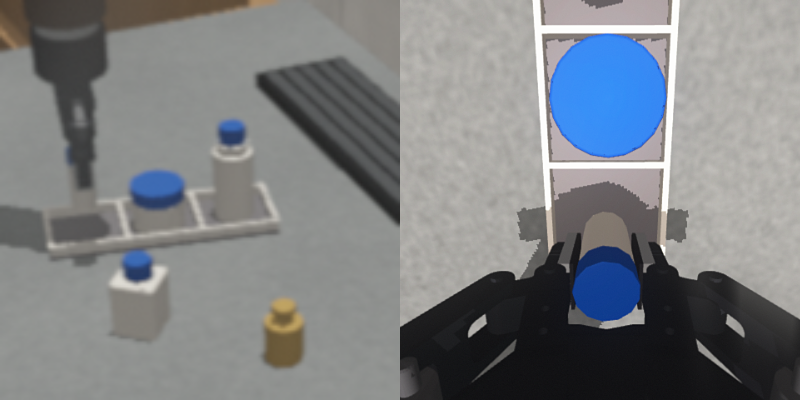

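{"fn": "play_rows", "kwargs": {
  "series": [
    [0,0,-6,0,0,0],
    [0,0,-8,0,0,0],
    [0,0,-6,0,0,0],
    [0,0,-4,0,0,0],
    [0,0,-3,0,0,0],
    [0,0,-2,0,0,0],
    [0,0,-1,0,0,0],
    [0,0,-0.5,0,0,0],
    [0,0,-0.5,0,0,0],
    [0,0,-0.4,0,0,0],
    [0,0,0,0,0,0],
    [0,0,0,0,0,0]
  ]
}}

```text
clock: 28.68
position: [447.2, 278.0, 58.3]
ee_rot: [0.995, -0.101, 0.0, -0.0]
contact_force: [-0.2, -0.3, -1.3]
gripper_width: 27.0
grasp_force: 58.9
```

{"fn": "play_rows", "kwargs": {
  "series": [
    [0,0,-0.5,0,0,0],
    [0,0,-0.5,0,0,0],
    [0,0,-0.5,0,0,0],
    [0,0,0,0,0,0],
    [0,0,0,0,0,0]
  ]
}}

```text
clock: 29.1
position: [447.2, 278.1, 56.9]
ee_rot: [0.995, -0.101, 0.0, -0.0]
contact_force: [-0.9, 1.1, 2.8]
gripper_width: 27.8
grasp_force: 58.9
```

{"fn": "play_rows", "kwargs": {
  "series": [
    [0,0,0,0,0,0],
    [0,0,0,0,0,0],
    [0,0,0,0,0,0],
    [0,0,0,0,0,0],
    [0,0,0,0,0,0],
    [0,0,0,0,0,0],
    [0,0,0,0,0,0],
    [0,0,4,0,0,0],
    [0,0,10,0,0,0],
    [0,0,20,0,0,0],
    [0,0,25,0,0,0],
    [0,0,25,0,0,0],
    [0,0,25,0,0,0],
    [0,0,15,0,0,0]
  ],
  "gripper": 1
}}

```text
clock: 30.27
position: [448.0, 278.7, 184.6]
ee_rot: [0.995, -0.1, 0.002, -0.002]
contact_force: [0.2, -0.1, 0.6]
gripper_width: 85.2
grasp_force: 0.0
```

```bash
python3 -c "
from h import *
for f,x0,x1,y0,y1 in [('wrist1.png',212,292,120,198),('wrist2.png',380,452,200,275)]:
    d=load(f); s=d['image'][y0:y1,x0:x1]; m=cv2.inRange(cv2.cvtColor(s,cv2.COLOR_RGB2HSV),(0,0,205),(180,50,255))|cv2.inRange(cv2.cvtColor(s,cv2.COLOR_RGB2HSV),(105,120,40),(125,255,255))
    c=max(cv2.findContours(m,0,1)[0],key=cv2.contourArea).reshape(-1,2)+[x0,y0]
    P=plane(d,c,60)[:,:2].astype(np.float32); r=cv2.minAreaRect(P); print(f,np.round(r[0],1),np.round(r[1],1),r[2])
s=read_state();print(s['position'])
"
```

```text
wrist1.png [443.2  86. ] [45. 45.] 49.3889045715332
wrist2.png [443.2  86. ] [45.  45.4] 48.65679931640625
[447.98336525 278.69584728 184.61657593]
```

{"fn": "play_rows", "kwargs": {
  "series": [
    [-0.25,-16.1,0,0,0,-0.41],
    [-0.25,-16.1,0,0,0,-0.41],
    [-0.25,-16.1,0,0,0,-0.41],
    [-0.25,-16.1,0,0,0,-0.41],
    [-0.25,-16.1,0,0,0,-0.41],
    [-0.25,-16.1,0,0,0,-0.41],
    [-0.25,-16.1,0,0,0,-0.41],
    [-0.25,-16.1,0,0,0,-0.41],
    [-0.25,-16.1,0,0,0,-0.41],
    [-0.25,-16.1,0,0,0,-0.41],
    [-0.25,-16.1,0,0,0,-0.41],
    [-0.25,-16.1,0,0,0,-0.41],
    [0,0,-10,0,0,0],
    [0,0,-20,0,0,0],
    [0,0,-20,0,0,0],
    [0,0,-15,0,0,0],
    [0,0,0,0,0,0],
    [0,0,0,0,0,0]
  ]
}}

```text
clock: 31.77
position: [443.5, 83.5, 114.9]
ee_rot: [0.936, -0.352, -0.001, 0.001]
contact_force: [0.0, 0.4, 0.1]
gripper_width: 85.4
grasp_force: 0.0
```

```bash
python3 -c "
from h import *
a=snap('scene','scene7.png'); b=snap('side','side7.png'); s=read_state(); print(s['position'],s['joints'].round(2))
im=np.hstack([cv2.resize(a['image'][100:250,300:450],(400,400)),cv2.resize(b['image'][100:250,200:350],(400,400))])
cv2.imwrite('pics/c6.png',im[:,:,::-1])"
```

```text
[444.59090115  84.50053799 116.28062668] [ 0.55  0.26 -0.59  0.   -0.72  0.3 ]
```

View pics/c6.png

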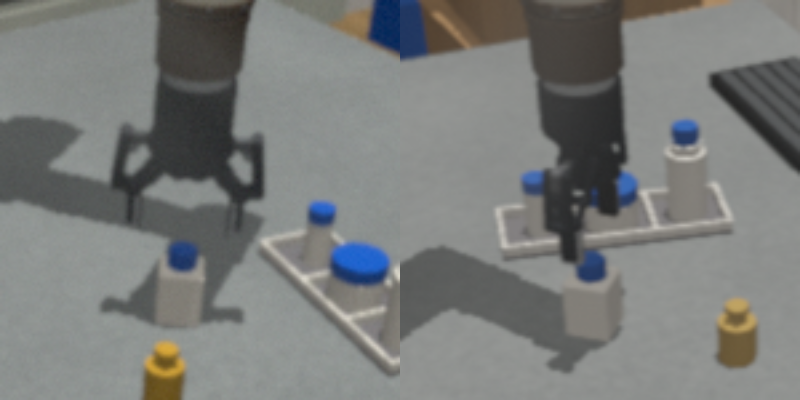

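Aligned (fingers at 130 and 238, bottle at 182); three items stand upright in tray3. Descend and grip.

{"fn": "play_rows", "kwargs": {
  "series": [
    [0,0,-10,0,0,0],
    [0,0,-14,0,0,0],
    [0,0,-14,0,0,0],
    [0,0,-14,0,0,0],
    [0,0,-8,0,0,0],
    [0,0,-4,0,0,0],
    [0,0,-2,0,0,0],
    [0,0,0,0,0,0]
  ]
}}

```text
clock: 32.53
position: [444.4, 84.9, 49.9]
ee_rot: [0.936, -0.351, 0.0, -0.0]
contact_force: [0.9, -0.1, -1.0]
gripper_width: 85.4
grasp_force: 0.0
```

{"fn": "play_rows", "kwargs": {
  "series": [
    [0,0,0,0,0,0],
    [0,0,0,0,0,0],
    [0,0,0,0,0,0],
    [0,0,0,0,0,0],
    [0,0,0,0,0,0],
    [0,0,0,0,0,0],
    [0,0,0,0,0,0],
    [0,0,0,0,0,0],
    [0,0,0,0,0,0],
    [0,0,0,0,0,0],
    [0,0,0,0,0,0]
  ],
  "gripper": 0
}}

```text
clock: 33.45
position: [444.7, 85.0, 50.3]
ee_rot: [0.937, -0.351, 0.001, -0.0]
contact_force: [-0.6, 0.5, 6.3]
gripper_width: 45.1
grasp_force: 62.0
```

{"fn": "play_rows", "kwargs": {
  "series": [
    [0,0,8,0,0,0],
    [0,0,20,0,0,0],
    [0,0,24,0,0,0],
    [0,0,22,0,0,0],
    [0,0,16,0,0,0],
    [-0.6,-25.5,0,0,0,0.478],
    [-0.6,-25.5,0,0,0,0.478],
    [-0.6,-25.5,0,0,0,0.478],
    [-0.6,-25.5,0,0,0,0.478],
    [-0.6,-25.5,0,0,0,0.478],
    [-0.6,-25.5,0,0,0,0.478],
    [-0.6,-25.5,0,0,0,0.478],
    [-0.6,-25.5,0,0,0,0.478],
    [-0.6,-25.5,0,0,0,0.478],
    [-0.6,-25.5,0,0,0,0.478],
    [-0.6,-25.5,0,0,0,0.478],
    [-0.6,-25.5,0,0,0,0.478],
    [-0.6,-25.5,0,0,0,0.478],
    [-0.6,-25.5,0,0,0,0.478],
    [-0.6,-25.5,0,0,0,0.478]
  ]
}}

```text
clock: 35.12
position: [434.3, -298.7, 139.5]
ee_rot: [1.0, 0.018, -0.0, -0.0]
contact_force: [0.2, 0.3, -2.4]
gripper_width: 45.5
grasp_force: 61.6
```

{"fn": "play_rows", "kwargs": {
  "series": [
    [0,0,0,0,0,0],
    [0,0,-8,0,0,0],
    [0,0,-16,0,0,0],
    [0,0,-16,0,0,0],
    [0,0,0,0,0,0],
    [0,0,0,0,0,0]
  ]
}}

```text
clock: 35.62
position: [434.2, -296.7, 98.7]
ee_rot: [1.0, 0.017, -0.002, -0.001]
contact_force: [0.8, 0.9, -1.6]
gripper_width: 45.0
grasp_force: 61.9
```

```bash
python3 tray.py wrist8.png; python3 -c "
from h import *
a=snap('scene','scene8.png'); b=snap('side','side8.png'); w=load('wrist8.png')
im=np.hstack([cv2.resize(b['image'][210:360,260:410],(400,400)),cv2.resize(w['image'],(533,400))[:,66:466]])
cv2.imwrite('pics/c7.png',im[:,:,::-1])"
```

```text
[ 434.24284856 -296.67620969   98.68514259] 44.9514590031149 61.90530180931091 [-0.29  0.39 -0.43 -0.   -0.75  1.9 ]
```

View pics/c7.png

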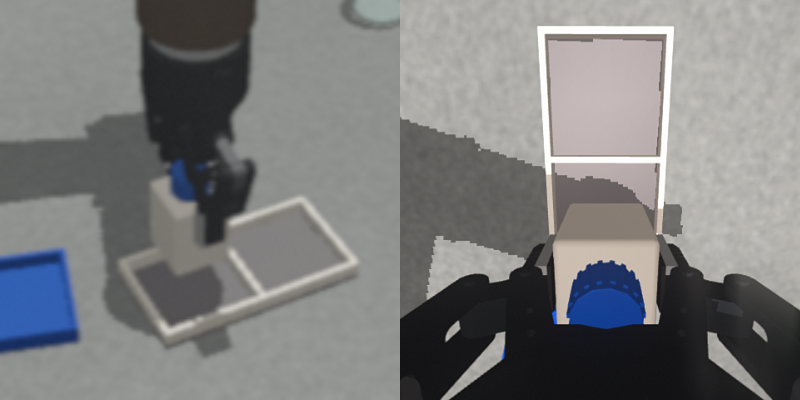

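{"fn": "play_rows", "kwargs": {
  "series": [
    [0,0,-8,0,0,0],
    [0,0,-12,0,0,0],
    [0,0,-10,0,0,0],
    [0,0,-6,0,0,0],
    [0,0,-3,0,0,0],
    [0,0,-2,0,0,0],
    [0,0,-1,0,0,0],
    [0,0,-1,0,0,0],
    [0,0,-0.5,0,0,0],
    [0,0,-0.5,0,0,0],
    [0,0,0,0,0,0],
    [0,0,0,0,0,0]
  ]
}}

```text
clock: 36.77
position: [435.2, -297.7, 55.8]
ee_rot: [1.0, 0.017, 0.0, 0.0]
contact_force: [-0.1, 0.2, -1.0]
gripper_width: 45.2
grasp_force: 61.9
```

{"fn": "play_rows", "kwargs": {
  "series": [
    [0,0,-0.5,0,0,0],
    [0,0,-0.5,0,0,0],
    [0,0,-0.5,0,0,0],
    [0,0,0,0,0,0],
    [0,0,0,0,0,0]
  ]
}}

```text
clock: 37.18
position: [435.2, -297.8, 54.4]
ee_rot: [1.0, 0.017, 0.0, 0.0]
contact_force: [-1.1, 0.3, 2.0]
gripper_width: 45.5
grasp_force: 62.2
```

{"fn": "play_rows", "kwargs": {
  "series": [
    [0,0,0,0,0,0],
    [0,0,0,0,0,0],
    [0,0,0,0,0,0],
    [0,0,0,0,0,0],
    [0,0,0,0,0,0],
    [0,0,0,0,0,0],
    [0,0,4,0,0,0],
    [0,0,10,0,0,0],
    [0,0,20,0,0,0],
    [0,0,25,0,0,0],
    [0,0,25,0,0,0],
    [0,0,16,0,0,0]
  ],
  "gripper": 1
}}

```text
clock: 38.18
position: [436.1, -298.2, 157.7]
ee_rot: [1.0, 0.017, 0.002, 0.001]
contact_force: [-0.1, 0.5, -0.1]
gripper_width: 85.4
grasp_force: 0.0
```

{"fn": "play_rows", "kwargs": {
  "series": [
    [9.54,23.14,0,0,0,0],
    [9.54,23.14,0,0,0,0],
    [9.54,23.14,0,0,0,0],
    [9.54,23.14,0,0,0,0],
    [9.54,23.14,0,0,0,0],
    [9.54,23.14,0,0,0,0],
    [9.54,23.14,0,0,0,0],
    [9.54,23.14,0,0,0,0],
    [9.54,23.14,0,0,0,0],
    [9.54,23.14,0,0,0,0],
    [9.54,23.14,0,0,0,0],
    [9.54,23.14,0,0,0,0],
    [0,0,-10,0,0,0],
    [0,0,-20,0,0,0],
    [0,0,-20,0,0,0],
    [0,0,-10,0,0,0],
    [0,0,0,0,0,0],
    [0,0,0,0,0,0]
  ]
}}

```text
clock: 39.68
position: [549.6, -20.4, 94.3]
ee_rot: [1.0, 0.017, -0.0, 0.0]
contact_force: [0.2, -0.3, 0.9]
gripper_width: 85.2
grasp_force: 0.0
```

```bash
python3 -c "
from h import *
a=snap('scene','scene9.png'); b=snap('side','side9.png'); s=read_state(); print(s['position'],s['joints'].round(2))
im=np.hstack([cv2.resize(a['image'][130:330,230:430],(400,400)),cv2.resize(b['image'][150:350,230:430],(400,400))])
cv2.imwrite('pics/c8.png',im[:,:,::-1])"
```

```text
[550.45787018 -20.15845181  95.36895599] [ 0.26  0.43 -0.38  0.   -0.76  1.35]
```

View pics/c8.png

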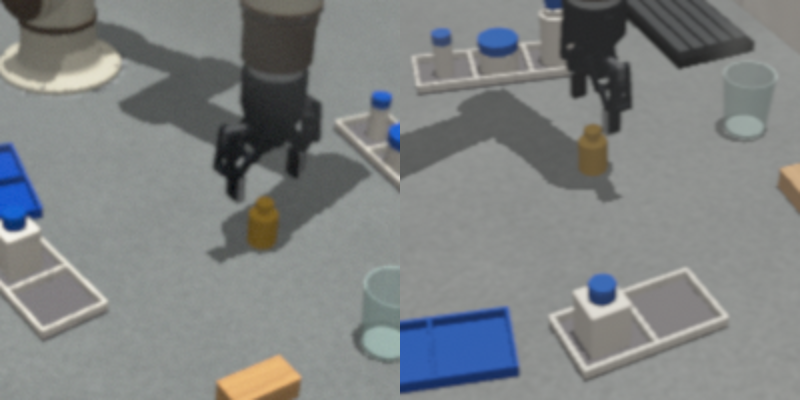

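{"fn": "play_rows", "kwargs": {
  "series": [
    [0,0,-10,0,0,0],
    [0,0,-12,0,0,0],
    [0,0,-12,0,0,0],
    [0,0,-10,0,0,0],
    [0,0,-6,0,0,0],
    [0,0,-2.5,0,0,0],
    [0,0,0,0,0,0],
    [0,0,0,0,0,0]
  ]
}}

```text
clock: 40.45
position: [550.0, -20.0, 41.9]
ee_rot: [1.0, 0.017, 0.0, -0.0]
contact_force: [-0.7, -0.1, -0.2]
gripper_width: 85.7
grasp_force: 0.0
```

{"fn": "play_rows", "kwargs": {
  "series": [
    [0,0,0,0,0,0],
    [0,0,0,0,0,0],
    [0,0,0,0,0,0],
    [0,0,0,0,0,0],
    [0,0,0,0,0,0],
    [0,0,0,0,0,0],
    [0,0,0,0,0,0],
    [0,0,0,0,0,0],
    [0,0,0,0,0,0],
    [0,0,0,0,0,0],
    [0,0,0,0,0,0],
    [0,0,0,0,0,0]
  ],
  "gripper": 0
}}

```text
clock: 41.45
position: [550.3, -19.8, 42.4]
ee_rot: [1.0, 0.017, 0.001, -0.0]
contact_force: [-0.4, 1.1, 5.5]
gripper_width: 36.4
grasp_force: 60.2
```

{"fn": "play_rows", "kwargs": {
  "series": [
    [0,0,5,0,0,0],
    [0,0,12,0,0,0],
    [0,0,20,0,0,0],
    [0,0,20,0,0,0],
    [0,0,20,0,0,0],
    [0,0,18,0,0,0],
    [-1,-6,10,0,0,0],
    [-2,-16,5,0,0,0],
    [-2.5,-22,0,0,0,0],
    [-2.5,-22,0,0,0,0],
    [-2.5,-22,0,0,0,0],
    [-2.5,-22,0,0,0,0],
    [-2.5,-22,0,0,0,0],
    [-2.5,-22,0,0,0,0],
    [-2.5,-22,0,0,0,0],
    [-3,-24,0,0,0,0],
    [-3,-24,0,0,0,0],
    [-3,-24,0,0,0,0],
    [-2.5,-18,0,0,0,0],
    [-1,-10,0,0,0,0]
  ]
}}

```text
clock: 43.12
position: [514.7, -297.9, 150.0]
ee_rot: [1.0, 0.016, -0.002, -0.001]
contact_force: [0.4, -0.7, -3.1]
gripper_width: 36.3
grasp_force: 60.5
```

{"fn": "play_rows", "kwargs": {
  "series": [
    [0,0,0,0,0,0],
    [0,0,-8,0,0,0],
    [0,0,-16,0,0,0],
    [0,0,-20,0,0,0],
    [0,0,-16,0,0,0],
    [0,0,-8,0,0,0],
    [0,0,0,0,0,0],
    [0,0,0,0,0,0]
  ]
}}

```text
clock: 43.78
position: [516.7, -295.4, 83.3]
ee_rot: [1.0, 0.018, -0.0, -0.0]
contact_force: [0.9, -0.5, -3.3]
gripper_width: 36.0
grasp_force: 60.5
```

```bash
python3 tray.py wrist9.png; python3 -c "
from h import *
a=snap('scene','scene10.png'); b=snap('side','side10.png'); w=load('wrist9.png')
im=np.hstack([cv2.resize(b['image'][210:360,260:410],(400,400)),cv2.resize(w['image'],(533,400))[:,66:466]])
cv2.imwrite('pics/c9.png',im[:,:,::-1])"
```

```text
[ 516.74920016 -295.44129426   83.30817521] 35.97641483396125 60.52118539810181 [-0.25  0.51 -0.28  0.   -0.79  1.85]
```

View pics/c9.png

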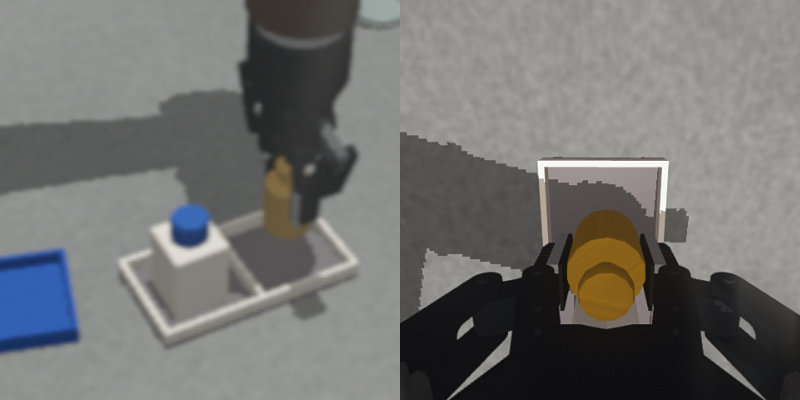

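{"fn": "play_rows", "kwargs": {
  "series": [
    [0,0,-6,0,0,0],
    [0,0,-10,0,0,0],
    [0,0,-8,0,0,0],
    [0,0,-5,0,0,0],
    [0,0,-3,0,0,0],
    [0,0,-2,0,0,0],
    [0,0,-1,0,0,0],
    [0,0,-0.5,0,0,0],
    [0,0,-0.5,0,0,0],
    [0,0,0,0,0,0],
    [0,0,0,0,0,0]
  ]
}}

```text
clock: 44.85
position: [516.7, -296.1, 47.9]
ee_rot: [1.0, 0.017, 0.0, 0.0]
contact_force: [-0.2, 0.5, -2.9]
gripper_width: 36.3
grasp_force: 60.5
```

{"fn": "play_rows", "kwargs": {
  "series": [
    [0,0,-0.5,0,0,0],
    [0,0,-0.5,0,0,0],
    [0,0,0,0,0,0],
    [0,0,0,0,0,0]
  ]
}}

```text
clock: 45.18
position: [516.6, -296.0, 46.6]
ee_rot: [1.0, 0.017, -0.0, -0.0]
contact_force: [0.2, -0.3, -3.5]
gripper_width: 36.4
grasp_force: 60.5
```

{"fn": "play_rows", "kwargs": {
  "series": [
    [0,0,-0.5,0,0,0],
    [0,0,-0.3,0,0,0],
    [0,0,0,0,0,0],
    [0,0,0,0,0,0]
  ]
}}

```text
clock: 45.52
position: [516.7, -296.1, 46.4]
ee_rot: [1.0, 0.017, 0.0, 0.0]
contact_force: [-1.3, 1.7, 2.4]
gripper_width: 36.0
grasp_force: 60.6
```

{"fn": "play_rows", "kwargs": {
  "series": [
    [0,0,0,0,0,0],
    [0,0,0,0,0,0],
    [0,0,0,0,0,0],
    [0,0,0,0,0,0],
    [0,0,0,0,0,0],
    [0,0,0,0,0,0],
    [0,0,4,0,0,0],
    [0,0,10,0,0,0],
    [0,0,20,0,0,0],
    [0,0,25,0,0,0],
    [0,0,25,0,0,0],
    [0,0,25,0,0,0],
    [0,0,25,0,0,0],
    [0,20,25,0,0,0],
    [0,25,20,0,0,0],
    [0,25,10,0,0,0],
    [0,20,0,0,0,0],
    [0,0,0,0,0,0],
    [0,0,0,0,0,0]
  ],
  "gripper": 1
}}

```text
clock: 47.1
position: [516.6, -205.3, 236.1]
ee_rot: [1.0, 0.018, 0.001, 0.0]
contact_force: [-0.9, -0.1, 0.3]
gripper_width: 85.7
grasp_force: 0.0
```

```bash
python3 -c "
from h import *
a=snap('scene','scene11.png'); b=snap('side','side11.png')
im=np.hstack([cv2.resize(a['image'][140:360,200:500],(400,293)),cv2.resize(b['image'][130:350,210:510],(400,293))])
cv2.imwrite('pics/c10.png',im[:,:,::-1])"
```

```text
(no output)
```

View pics/c10.png

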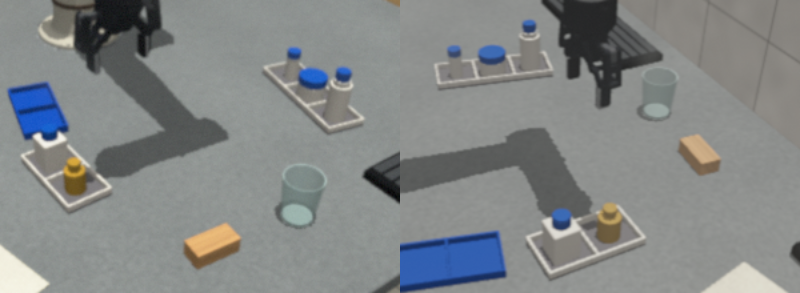

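All five stand upright in their bays, and the beaker and block have not moved.

```bash
python3 -c "
from bench import job_done; print(job_done())"
```

```text
the job is handed in; nothing more can be done
None
```

I made up both kits and handed the job in at about 47 s of the 128 s allowed: the last pictures show all five items upright, one to a bay, and the beaker and block where they were, but no verdict came back.

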